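Feel the round loaf on the cooling rack and check it off

TASK

Feel whether the round loaf on the cooling rack has cooled: with the fingertips touch the middle of its springy top lightly, without denting it, and keep them resting there for about a second, without shifting or lifting it. Then take the fingers off and press in the push button directly in front of that loaf, on the robot's side of the rack, to check it off, and draw the hand back until it is at least a hand's width from the loaf and the buttons. Do not touch the other loaves and rolls, do not press the other buttons, and leave everything else as it is.

Things in the scene. Friction and masses are not known exactly. Their poses are not given: they have to be found in the camera images.
- rack: cooling rack of bright steel wire, 250 mm deep (x) by 550 mm wide (y), fixed to the bench; origin on the bench under the middle of the loaf row; its own y runs along the row, x away from the robot. Wire tops 30 mm above the bench. A grey plastic strip 56 mm deep, 30 mm high runs along its front (robot's side, centred at rack x = -147 mm) and carries three identical push buttons
- place0 (a point): centre of the left (+y) loaf place, on the wires, 30 mm above the bench; places are 175 mm apart along the rack's y
- button0_top (a point): top centre of the left (+y) push button, a round white cap 22 mm across in a low grey housing; it stands directly in front of place0, 147 mm nearer the robot along the rack's x
- button0 (a joint): travel of the left (+y) button: 0 up, 0.006 m fully down; goes straight down, 4 N takes it fully down, a spring lifts it again; it counts as pressed beyond 0.004
- place1 (a point): centre of the middle loaf place, on the wires, 30 mm above the bench; places are 175 mm apart along the rack's y
- button1_top (a point): top centre of the middle push button, a round white cap 22 mm across in a low grey housing; it stands directly in front of place1, 147 mm nearer the robot along the rack's x
- button1 (a joint): travel of the middle button: 0 up, 0.006 m fully down; goes straight down, 4 N takes it fully down, a spring lifts it again; it counts as pressed beyond 0.004
- place2 (a point): centre of the right (-y) loaf place, on the wires, 30 mm above the bench; places are 175 mm apart along the rack's y
- button2_top (a point): top centre of the right (-y) push button, a round white cap 22 mm across in a low grey housing; it stands directly in front of place2, 147 mm nearer the robot along the rack's x
- button2 (a joint): travel of the right (-y) button: 0 up, 0.006 m fully down; goes straight down, 4 N takes it fully down, a spring lifts it again; it counts as pressed beyond 0.004
- round_loaf: round brown loaf with three flour cuts, the only round one: 140 mm across, 81 mm high, about 0.5 kg, loose on one of the three places; origin under its centre, z up
- round_loaf_top (a point): middle of the top of the round loaf's crust, 81 mm above its underside; the top falls away 6 mm at 40 mm from the middle. The point sinks with the crown, which gives straight down like fresh bread, about 1 mm for every 0.8 N, and springs back
- crown (a joint): how far the round loaf's springy crown is pushed down: 0 untouched; a light touch is 1 to 6 mm (0.001 to 0.006), more than 0.010 crushes the loaf, 0.014 is the stop
- oval_loaf: long oval loaf, 184 mm long (its x, away from the robot), 74 wide, 74 high, on another place; origin under its centre
- tin_loaf: block-shaped tin loaf with overhanging top, 182 mm long (its x) by 90 wide, 80 high, on the remaining place; origin under its centre
- roll_a: finger roll 104 x 28 x 28 mm lying along the rack's x between the left and middle places; origin under its centre
- roll_b: finger roll like roll_a, between the middle and right places
- bowl: steel bowl, 150 mm across, 65 high, on the bench at the left; origin under its centre
- scraper: dough scraper lying flat on the bench at the right: 150 mm wide steel blade with wooden grip 20 mm high; origin under it
- shaker: aluminium flour shaker, 64 mm across, 110 high, on the bench at the right; origin under its centre
- brush: pastry brush lying on the bench at the left; origin under it
Mind the look-alikes: they are no part of the job. What is shaped like the round_loaf but blue or red is not meant.

How it is judged (in metres and radians):
On the way, in this order (a step that is already met when the one before it is completed fails the run):
1. fingertips rest on the middle of the top of the round loaf for half a second (contact force between round_loaf and the fingers above 0.3 N and horizontal distance between the grasp point and round_loaf_top below 0.03 m and z of the grasp point in the frame of round_loaf above 0.08 m), for 0.5 s.
2. then, with the fingers off the loaf, the button directly in front of the round loaf is pressed in beyond 4 mm (contact force between round_loaf and the fingers below 0.1 N and ((horizontal distance between round_loaf and place0 below 0.05 m and value of joint button0 above 0.004 m and contact force between button0 and the fingers above 0.3 N) or (horizontal distance between round_loaf and place1 below 0.05 m and value of joint button1 above 0.004 m and contact force between button1 and the fingers above 0.3 N) or (horizontal distance between round_loaf and place2 below 0.05 m and value of joint button2 above 0.004 m and contact force between button2 and the fingers above 0.3 N))), for 0.05 s.
At the end, for the whole second after the job is handed in: The round loaf rests where it was (within 15 mm), its crown sprung back and all buttons up; the other loaves, rolls and bench things are within 10 mm of where they were; the grasp point is more than 80 mm from the top of the round loaf and every button ((horizontal distance between round_loaf and place0 below 0.05 m or horizontal distance between round_loaf and place1 below 0.05 m or horizontal distance between round_loaf and place2 below 0.05 m) and distance of round_loaf from where it was at the start of the episode below 0.015 m and linear speed of round_loaf below 0.02 m/s and value of joint each of crown, button0, button1, button2 below 0.0015 m and distance of each of oval_loaf, tin_loaf, roll_a, roll_b, bowl, scraper, shaker, brush from where it was at the start of the episode below 0.01 m and distance between the grasp point and round_loaf_top above 0.08 m and distance between the grasp point and button0_top above 0.08 m and distance between the grasp point and button1_top above 0.08 m and distance between the grasp point and button2_top above 0.08 m); the robot touches nothing.
It fails at once if the crown of the round loaf is pushed in by more than 10 mm, or the gripper's body or arm leans on the loaf (value of joint crown above 0.01 m or contact force between round_loaf and the arm above 5 N).
It fails at once if the round loaf is shifted or lifted by more than 15 mm, or tipped (distance of round_loaf from where it was at the start of the episode above 0.015 m or angle between round_loaf's own z axis and vertical above 0.15 rad).
It fails at once if a button is pressed (over 2.5 mm) though the round loaf is not behind it ((not (horizontal distance between round_loaf and place0 below 0.05 m) and value of joint button0 above 0.0025 m) or (not (horizontal distance between round_loaf and place1 below 0.05 m) and value of joint button1 above 0.0025 m) or (not (horizontal distance between round_loaf and place2 below 0.05 m) and value of joint button2 above 0.0025 m)).
It fails at once if the robot touches another loaf or a roll (contact force between any of oval_loaf, tin_loaf, roll_a, roll_b and the fingers above 0.5 N or contact force between any of oval_loaf, tin_loaf, roll_a, roll_b and the arm above 0.5 N).
It fails at once if another loaf, a roll or a thing on the bench is moved more than 10 mm (distance of any of oval_loaf, tin_loaf, roll_a, roll_b, bowl, scraper, shaker, brush from where it was at the start of the episode above 0.01 m).
It also fails if it takes over 48 s, if anything falls off the work surface, if the arm or the gripper's body presses on something with over 40 N, if the wrist force passes 120 N, or if a joint passes its speed limit or range.

ROBOT

A 6-joint arm with a two-finger parallel gripper is mounted at the origin on the work surface. World frame = base frame: x ahead of the robot, y to its left, z up, the work surface at z = 0. Lengths are in mm, angles in rad, forces in N, time in s.
With the tool pointing down it reaches from about 325 to 875 mm from the base axis. Payload 4.4 kg.
Tool frame: the origin (TCP) lies on the centre line of the jaws, within the pads' length; the fingertips stand ahead of it and the grasp point (between the pads) lies 6 mm ahead of it (ctrl.tcp_to_tips is the z of the fingertips in the tool frame, in mm); z points along the fingers, y is the line along which they close (so a half turn about z gives the same grasp; the last joint's range is limited). The gripper opens to 85 mm and grips with 20 to 120 N. Pads are 22 mm wide; open, the fingers measure 114 mm over their backs; the gripper's body (76 mm by 85 mm) begins 54 mm behind the grasp point. The pads swing forward as they close: fully open they stand 13 mm farther back than shut.
Start: joints at [1.198, 0.207, 1.542, -0, 1.393, -0.15], TCP at [127.063, 560.788, 256.282] pointing down, gripper open.
Joint ranges: [-2.73, 2.73], [-0.86, 2.22], [0.23, 2.46], [-1.11, 4.25], [0.08, 2.63], [-2.82, 2.82]. Speed limits (rad/s): [2.79, 2.79, 3.14, 3.14, 3.14, 3.14].

INTERFACE

Orientations are given as a 3x3 rotation matrix whose columns are the frame's x, y, z axes.
In Python, from plant import ctrl, sensors, optics gives the robot as it stands. Calls block until the motion is done:
- ctrl.move_ptp(position, orientation): joint-space move of the TCP to a pose.
- ctrl.move_l(position, rot=None, vel=150, threshold=None): straight line of the TCP; rot=None keeps the orientation; vel is the mean speed in mm/s. With threshold (N) it stops when the force on the tool has changed by that much, and returns True; else False.
- ctrl.set_joints(angles): joint-space move.
- ctrl.gripper_to(opening, force=None): finger opening in mm; force is the grip in N (None keeps the last); returns when the fingers have stopped.
- ctrl.hold(seconds).
- ctrl.solve_ik(position, orientation): joint angles nearest the present ones, or None.
- sensors.read_state(): the state.
- optics.grab_frame(name): name is "side" or "top" or "wrist"; returns (picture, depth): 384x512x3 uint8, red, green, blue; 384x512 float32, mm along the optical axis (not along the pixel's ray), 0 where there is no reading.
- optics.camera_params(name): a dict with "mtx" (3x3 intrinsics, pixels), "k1" (the pictures are not rectified: a ray, as slopes to the right and down, at radius r is drawn at 1 + k1 r^2 times it, then the intrinsics apply), "R" (3x3) and "t" (3): a world point X has camera coordinates R X + t; the wrist camera has in their place "T_tool_cam" (4x4, takes a point from camera to tool coordinates, whose origin is the TCP and whose axes are the flange's). Camera axes: x right, y down, z forward; pixel columns grow to the right and rows downward; lengths in mm; the calibration is good to about 2 mm. A picture is of the moment at which its call begins: read the wrist's pose just before it. camera_params takes no time and is no camera call.
A pose or a line that the arm cannot do raises ctrl.MotionError and nothing moves.
- ctrl.finish_job(): hands the job in; it is judged then, once.
The state is a dict: "t": time; "q": joint angles; "qvel": joint speeds; "tau": joint torques, N m; "eef_pos": TCP position; "eef_rot": TCP orientation; "force": force on the tool from outside, world axes, zero at the start; "wrist_torque": the same for the moment, N m; "grip_width": finger opening in mm; "grasp_force": force on a finger pad.
Only numpy, scipy, OpenCV 4.12 (cv2) and the standard library are available. Lean on these libraries where they do the work, as an engineer would, in place of code of your own. Each camera call takes 0.05 s, during which the arm holds its last target. There are 200 camera calls.

## Working session

There is one attempt and no reset: what is moved stays moved. The work goes in short steps, each a Python script; the robot and the scene stay as the last script left them, time stands still between calls to the robot, and variables do not carry over. Pictures are saved under pics/ and viewed, at most 10 in all, crops included, and the job is handed in when it is done.

```bash
mkdir -p pics; cat > h.py <<'E'
import numpy as np, cv2
from plant import ctrl, sensors, optics
def world(name,depth,uv):
    p=optics.camera_params(name); uv=np.array(uv,float).reshape(-1,2); K=np.array(p["mtx"])
    d=np.array([(uv[:,0]-K[0,2])/K[0,0],(uv[:,1]-K[1,2])/K[1,1]]).T; s=d.copy()
    for _ in range(20): s=d/(1+p["k1"]*(s**2).sum(1,keepdims=True))
    z=np.array([depth[int(v),int(u)] for u,v in uv])[:,None]
    c=np.hstack([s*z,z])
    return (c-np.array(p["t"]))@np.array(p["R"])
def save(n,im): cv2.imwrite("pics/"+n,im[:,:,::-1])
E
python3 - <<'E'
from h import *
for n in("top","side"):
    im,d=optics.grab_frame(n); save(n+".png",im); np.savez(n+".npz",im=im,d=d)
    print(n,optics.camera_params(n)["t"])
print(ctrl.tcp_to_tips,sensors.read_state()["t"])
E
```

```text
top [ -18.00278166  508.98953121 1118.6923755 ]
side [-361.70017052  285.81825833 1698.14053688]
25.0 0.1
```

View pics/top.png

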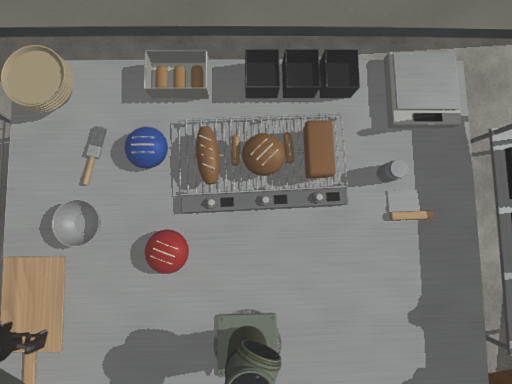

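View pics/side.png

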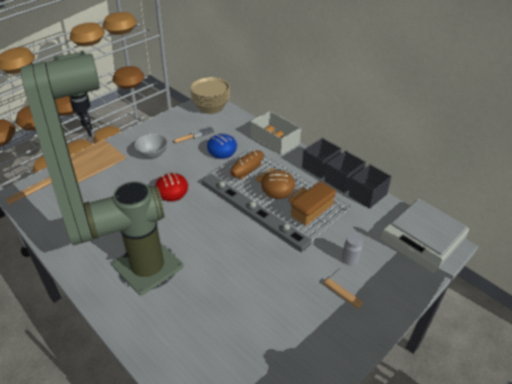

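The top view shows three candidates: a brown round loaf with cuts on the rack's middle place (263,154), a blue one (146,147) and a red one (167,251). The brown loaves at the upper left of the side view are on a background shelf. I choose the brown one at (263,154). The button caps are at about (211,203), (266,200) and (319,198). Next I'll check with a close crop and measure.

```bash
python3 - <<'E'
from h import *
f=np.load("top.npz"); im,d=f["im"],f["d"]
save("crop.png",cv2.resize(im[110:220,165:355],None,fx=4,fy=4,interpolation=cv2.INTER_CUBIC))
# round loaf: pixels by height & window
v,u=np.mgrid[120:185,235:292]; uv=np.c_[u.ravel(),v.ravel()]
W=world("top",d,uv); 
c=W[W[:,2].argmax()]; print("peak",c)
for h in (75,90):
    m=(W[:,2]>h)&(W[:,2]<140)&(abs(uv[:,0]-263)<22); P=W[m][:,:2].astype(np.float32)
    print(h,cv2.minEnclosingCircle(P),P.mean(0))
for b in((211,203),(266,200),(319,198)):
    g=im[b[1]-8:b[1]+9,b[0]-8:b[0]+9].astype(int).min(2); m=g>165
    vv,uu=np.nonzero(m); q=(uu.mean()+b[0]-8,vv.mean()+b[1]-8) if m.any() else b
    w=world("top",d,[q]); print(q,m.sum(),g.max(),w[0])
E
```

```text
peak [ 384.92038602   13.65549535 1167.26899124]
75 ((609.7258911132812, -61.656063079833984), 67.50035858154297) [605.19653  -60.029015]
90 ((609.386474609375, -61.474796295166016), 62.189327239990234) [607.31177  -60.517597]
(np.float64(213.0), np.float64(202.0)) 1 166 [458.12060549 101.98645874  52.63546289]
(266, 200) 0 165 [462.28387261 -68.05854311  51.55923617]
(np.float64(321.0), np.float64(196.5)) 2 169 [ 471.40093562 -247.71431504   48.3824328 ]
```

View pics/crop.png

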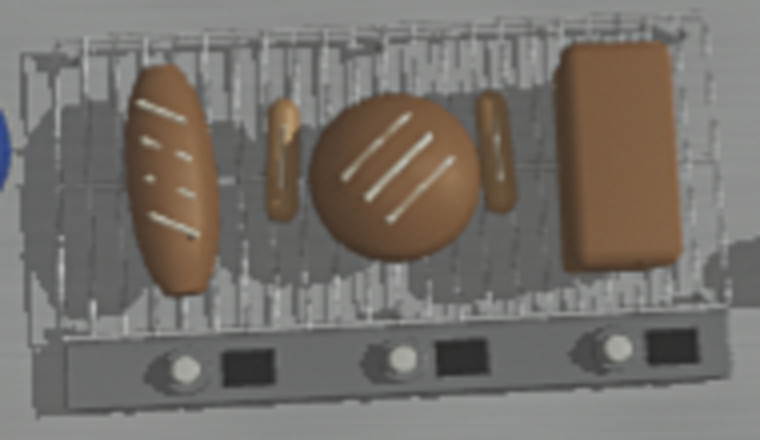

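The crop confirms it: a brown round loaf with three flour cuts on the middle place, and its button is the middle cap, at about (266,199) in the full picture. The loaf sits at about (609,-61) and the button at about (462,-68). I'll shut the fingers, go to a hover and take a wrist look.

```bash
cat >> h.py <<'E'
a=-0.045
ya=np.array([a,1,0])/np.hypot(a,1); za=np.array([0,0,-1.])
RA=np.c_[np.cross(ya,za),ya,za]; RB=np.c_[-RA[:,0],-RA[:,1],za]
def wworld(s,depth,uv):
    p=optics.camera_params("wrist"); uv=np.array(uv,float).reshape(-1,2); K=np.array(p["mtx"])
    s2=cv2.undistortPoints(uv[:,None],K,np.array([p["k1"],0,0,0.]))[:,0]
    z=np.array([depth[int(v),int(u)] for u,v in uv])[:,None]
    c=np.hstack([s2*z,z,np.ones_like(z)])
    t=(c@np.array(p["T_tool_cam"]).T)[:,:3]
    return t@np.array(s["eef_rot"]).T+np.array(s["eef_pos"])
E
python3 - <<'E'
from h import *
ctrl.gripper_to(0,20); print(sensors.read_state()["grip_width"],ctrl.tcp_to_tips)
qs=[(R,ctrl.solve_ik([530,-64,300],R)) for R in(RA,RB)]
for R,q in qs: print(q)
R=min([x for x in qs if x[1] is not None],key=lambda x:abs(x[1][5]))[0]
np.save("R.npy",R)
ctrl.move_ptp([530,-64,300],R)
s=sensors.read_state(); im,d=optics.grab_frame("wrist"); save("wrist.png",im); np.savez("wrist.npz",im=im,d=d,p=s["eef_pos"],r=s["eef_rot"])
print(s["t"],s["eef_pos"],s["force"])
f=[]
for _ in range(10): ctrl.hold(.05); f.append(sensors.read_state()["force"])
print(np.std(f,0),np.mean(f,0))
E
```

```text
0.10257256202909698 25.0
[-2.82351389e-01  8.70768918e-02  1.58673370e+00 -4.44089210e-16
  1.46778207e+00 -1.89811738e+00]
[-2.82351389e-01  8.70768918e-02  1.58673370e+00 -4.44089210e-16
  1.46778207e+00  1.24347528e+00]
3.5 [530.06303789 -63.14988904 299.95584821] [-0.68861402 -0.38432671  0.4237942 ]
[0.37539969 0.48922403 0.54806748] [-0.28422009 -0.04988113 -0.20412832]
```

View pics/wrist.png

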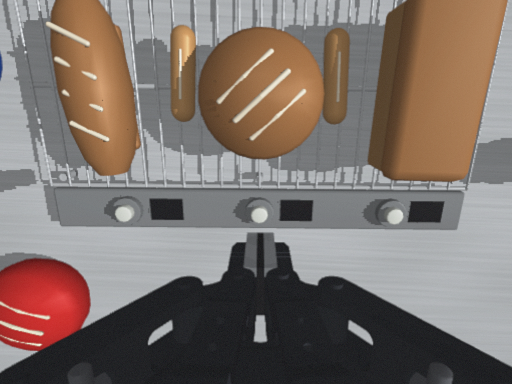

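The wrist view shows the loaf in the middle, centred at about (261,93), its button cap at (260,214), the other caps at (124,213) and (395,216), and the rolls well clear on both sides.

```bash
python3 - <<'E'
from h import *
f=np.load("wrist.npz"); s=dict(eef_pos=f["p"],eef_rot=f["r"]); d=f["d"]; im=f["im"]
for b in((124,213),(260,215),(395,216)):
    g=im[b[1]-12:b[1]+13,b[0]-12:b[0]+13].astype(int).min(2); vv,uu=np.nonzero(g>170)
    q=(uu.mean()+b[0]-12,vv.mean()+b[1]-12); print(q,len(uu),wworld(s,d,[q])[0])
v,u=np.mgrid[25:165,195:328]; uv=np.c_[u.ravel(),v.ravel()]; W=wworld(s,d,uv)
W=W[(W[:,2]>85)&(W[:,2]<125)]
print(np.percentile(W[:,2],[50,98,100]),cv2.minEnclosingCircle(W[:,:2].astype(np.float32)))
T=W[W[:,2]>W[:,2].max()-8]; A=np.c_[T[:,:2]-[609,-61],(T[:,:2]-[609,-61])**2,np.ones(len(T))]
k=np.linalg.lstsq(A,T[:,2],rcond=None)[0]; print("apex",609-k[0]/2/k[2],-61-k[1]/2/k[3],k[4],len(T))
E
```

```text
(np.float64(124.15942028985506), np.float64(213.34782608695653)) 207 [457.75234904 107.84512107  50.46799983]
(np.float64(259.4585635359116), np.float64(214.90055248618785)) 181 [464.00107891 -65.32308962  51.54419739]
(np.float64(395.10795454545456), np.float64(216.29545454545453)) 176 [ 469.52106195 -239.96857916   49.74162381]
[102.29321234 110.55782713 114.28928109] ((608.1959838867188, -59.815185546875), 63.300018310546875)
apex 608.2713998441798 -59.546480294704935 110.24779945412708 3100
```

```bash
cat >> h.py <<'E'
def mf(n=10):
    f=[]
    for _ in range(n): ctrl.hold(.02); f.append(sensors.read_state()["force"])
    return np.mean(f,0)
E
python3 - <<'E'
from h import *
x,y=608.3,-60
ctrl.move_l([x,y,160],vel=150); ctrl.move_l([x,y,141],vel=40); ctrl.hold(.2)
b=mf(20); z=141
while z>129:
    z-=1; ctrl.move_l([x,y,z],vel=15); f=mf()-b
    print(z,f.round(2))
    if f[2]>1.7: break
else: print("NO CONTACT?")
f=mf(30)-b; s=sensors.read_state(); print(f,s["t"],s["eef_pos"])
E
```

```text
140 [-0.06 -0.02 -0.17]
139 [-0.06 -0.17 -0.15]
138 [-0.01  0.25  0.02]
137 [-0.06 -0.13 -0.17]
136 [-0.25 -0.18  0.12]
135 [ 0.2  -0.15  0.75]
134 [-0.16 -0.28  1.77]
[ 0.26934411 -0.27694305  1.64431897] 9.8417 [608.39406887 -60.02451742 134.05279642]
```

Contact is steady at 1.7 N with about 2 mm of sink. I'll rest there a little longer, lift off, press the middle button and draw back.

```bash
python3 - <<'E'
from h import *
print(mf(30)); 
ctrl.move_l([608.3,-60,160],vel=60); ctrl.move_l([608.3,-60,190])
x,y=462.5,-66
ctrl.move_l([x,y,190]); ctrl.move_l([x,y,84],vel=100); ctrl.hold(.2); b=mf(15)
hit=ctrl.move_l([x,y,66],vel=12,threshold=6); s=sensors.read_state(); ctrl.hold(.1)
print(hit,s["eef_pos"],mf(15)-b)
im,d=optics.grab_frame("side"); save("press.png",cv2.resize(im[150:260,190:360],None,fx=4,fy=4))
np.save("b.npy",b); print(sensors.read_state()["t"])
E
```

```text
[ 0.75990485 -0.15067842  1.77187957]
True [462.53125745 -66.01959546  71.03905003] [-1.36101101  0.47689002  4.9979123 ]
15.5083
```

View pics/press.png

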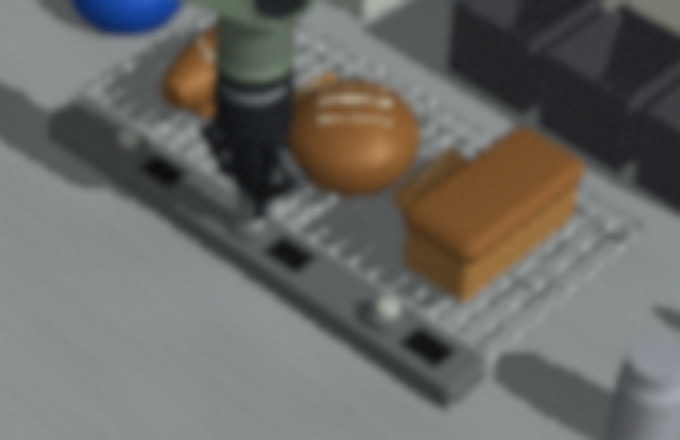

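The fingers stand on the middle cap at (258,225) in the crop, and 5 N is above the 4 N needed for full travel. I'll push slightly further to be certain of the stop, then withdraw.

```bash
python3 - <<'E'
from h import *
b=np.load("b.npy"); x,y=462.5,-66
for z in (70.5,70,69.5,69):
    ctrl.move_l([x,y,z],vel=10); f=mf(8)-b; print(z,f.round(1))
    if f[2]>9: break
ctrl.move_l([x,y,100],vel=60); ctrl.move_l([x-20,y,240]); ctrl.hold(.5)
s=sensors.read_state(); im,d=optics.grab_frame("wrist"); save("end.png",im); print(s["eef_pos"],s["t"],mf()-b)
E
```

```text
70.5 [-2.6  0.6  6.3]
70 [-3.9  0.7 10. ]
[442.47074063 -65.97545918 239.85294556] 18.5167 [-0.31009402  0.21189956 -0.05837524]
```

View pics/end.png

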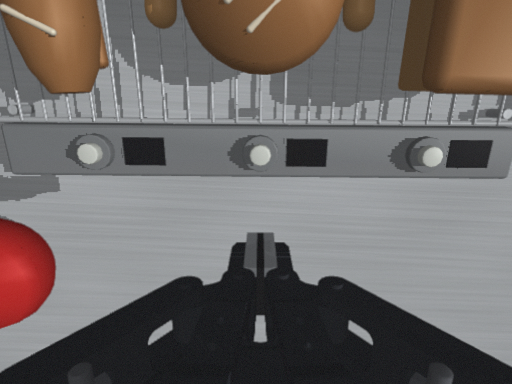

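The button reached its stop (10 N at about 6 mm). All three caps are up at (90,153), (260,155) and (432,157), the loaves and rolls look undisturbed, and the hand is clear.

```bash
python3 -c "
from h import *
print(ctrl.finish_job())"
```

```text
the job is handed in; nothing more can be done
None
```

The job is handed in, with no verdict returned: I rested the fingertips on the round loaf's top at about 1.7 N (about 2 mm of sink) for over a second, pressed the middle button in front of it to its stop, and drew the hand back clear.

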